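# Unhook the desk caddy and park it in its dock

## Robot

A 6-joint arm with a two-finger parallel gripper is mounted at the origin on the work surface. World frame = base frame: x ahead of the robot, y to its left, z up, the work surface at z = 0. Lengths are in m, angles in rad, forces in N, time in s.
With the tool pointing down it reaches from about 0.35 to 0.8 m from the base axis. Payload 7.3 kg.
Tool frame: the origin (TCP) lies between the finger pads; the fingertips stand 25 mm ahead of it and the grasp point (between the pads) lies 6 mm ahead of it (r.tip_extent is the distance from the TCP to the fingertips, in m); z points along the fingers, y is the line along which they close (so a half turn about z gives the same grasp; the last joint's range is limited). The gripper opens to 85 mm and grips with 20 to 120 N. Pads are 22 mm wide; open, the fingers measure 114 mm over their backs; the gripper's body (76 mm by 85 mm) begins 54 mm behind the grasp point. The pads swing forward as they close: fully open they stand 13 mm farther back than shut.
Start: joints at [-1.38, 0.342, 1.524, -0, 1.275, -0.146], TCP at [0.174, -0.496, 0.256] pointing down, gripper open.
Joint ranges: [-2.53, 2.53], [-0.77, 2.02], [0.04, 2.7], [-1, 4.14], [0.28, 2.66], [-3.11, 3.11]. Speed limits (rad/s): [2.57, 2.57, 3.14, 3.14, 3.14, 3.14].

## Interface

Orientations are given as a unit quaternion [x, y, z, w].
In Python, from workcell import r, command_gripper, optics gives the robot as it stands. The module is installed in compiled form; this text tells all that it offers. Calls block until the motion is done:
- r.reach(position, orientation): joint-space move of the TCP to a pose.
- r.move_straight(position, orientation=None, speed=0.15, max_force=None): straight line of the TCP; orientation=None keeps the orientation; speed is the mean speed in m/s. With max_force (N) it stops when the force on the tool has changed by that much, and returns True; else False.
- r.movej(angles): joint-space move.
- command_gripper(opening, force=None): finger opening in m; force is the grip in N (None keeps the last); returns when the fingers have stopped.
- r.hold(seconds).
- r.solve_ik(position, orientation): joint angles nearest the present ones, or None.
- r.read_state(): the state.
- optics.get_image(name): name is "scene" or "side" or "wrist"; returns (picture, depth): 400x640x3 uint8, red, green, blue; 400x640 float32, m along the optical axis (not along the pixel's ray), 0 where there is no reading.
- optics.camera_model(name): a dict with "K" (3x3 intrinsics, pixels), "k1" (the pictures are not rectified: a ray, as slopes to the right and down, at radius r is drawn at 1 + k1 r^2 times it, then the intrinsics apply), "R" (3x3) and "t" (3): a world point X has camera coordinates R X + t; the wrist camera has in their place "tool_from_camera" (4x4, takes a point from camera to tool coordinates, whose origin is the TCP and whose axes are the flange's). Camera axes: x right, y down, z forward; pixel columns grow to the right and rows downward; lengths in m; the calibration is good to about 2 mm. A picture is of the moment at which its call begins: read the wrist's pose just before it. camera_model takes no time and is no camera call.
A pose or a line that the arm cannot do raises r.PlanningError and nothing moves.
- r.finish_job(): hands the job in; it is judged then, once.
The state is a dict: "time_s": time; "joint_positions": joint angles; "dq": joint speeds; "tau": joint torques, N m; "eef_pos": TCP position; "eef_rot": TCP orientation; "contact_force": force on the tool from outside, world axes, zero at the start; "torque": the same for the moment, N m; "grip_width": finger opening in m; "grip_force": force on a finger pad.
Only numpy, scipy, OpenCV 4.12 (cv2) and the standard library are available. Lean on these libraries where they do the work, as an engineer would, in place of code of your own. Each camera call takes 0.05 s, during which the arm holds its last target. There are 200 camera calls.

## Task

Unhook the teal desk caddy from the deep upturned hook it hangs on: lift it just past the yellow tip and draw it straight off, feeling for where it clears and without forcing the hook. Then set it down gently in the wooden parking dock, flat on the dock's floor, and let go; keep it upright all the way and leave the other things on the desk where they are.

Things in the scene. Friction and masses are not known exactly. Their poses are not given: they have to be found in the camera images.
- caddy: Teal plastic desk caddy, 0.3 to 0.45 kg, hanging on the hook. Origin: centre of its underside, z up. Open tray 110 (x) x 90 (y) x 34 mm high; across its middle an upright handle panel 12 mm thick (x), 82 mm wide (y), top edge 181 mm above the origin. Works the same either way round. The craft items in it are fixed. Keep it upright (within 0.4 rad).
- caddy_window (a point): Middle of the top edge of the window in the caddy's panel, 105 mm above the caddy's origin. The window is 44 mm wide (y) and 50 mm high (55 to 105 mm above the origin). The hook's bar passes through it along x; this edge rests on the bar.
- caddy_grip (a point): Good place to grip the caddy from above, across the 12 mm panel (fingers closing along the caddy's x): 167 mm above its origin, 14 mm below the panel's top edge. The panel is solid from 105 to 181 mm.
- stand: Fixed hook stand. Origin: on the table, straight below where the caddy hangs; its -x axis is the way the hook points and the way to draw the caddy off. Base plate 12 mm thick, x -15 to +135 mm, 130 mm wide; post at x 78 to 100 mm, up to z 138 mm. Neither the caddy nor the robot may press on the stand or hook with more than 16 N.
- hook (a point): Point on the top face of the hook's red flat bar (14 mm wide, 10 mm thick) where the caddy hangs, 150 mm above the stand's origin. The bar runs along the stand's x from the post to x -36 mm. Bar and tip together are sprung along x: they give about 1 mm per newton and spring back.
- bar_end (a point): End of the bar's top face, 36 mm in front of point hook. Here stands the yellow upright tip plate (6 mm thick, 24 wide, 44 tall), its height differs each time and is NOT reported: its top is 14 to 34 mm above the bar, its lower edge 44 mm below its top. The caddy's 50 mm window passes it only within a 6 mm band of lift: lower, the panel catches behind it; higher, the window's lower edge does.
- dock: Fixed wooden parking dock, a shallow open tray 126 (x) x 106 (y) mm outside, walls 5 mm thick and 14 mm high; inside 116 x 96 mm: the caddy's tray fits with 3 mm all round, long side along the dock's x, either way round. Origin: centre of its underside on the table, z up. The caddy may press on it with at most 35 N.
- dock_floor (a point): Centre of the dock's inner floor, 5 mm above the table, where the caddy's underside comes to rest. The caddy's tray reaches 55 mm either side of its panel and hangs below the hook, so draw it at least 110 mm off before raising it to bring it here.
- tape_roll: Bystander: roll of masking tape lying flat, 100 mm across, 24 mm high; origin at its underside.
- glue: Bystander: upright white glue bottle, 38 mm across, 85 mm high; origin at its underside.
- scissors: Bystander: orange-handled scissors lying flat, about 180 mm long, 10 mm high; origin near the pivot.
- tin: Bystander: yellow tin box 70 x 160 x 55 mm; origin at its underside.
- mug: Bystander: white mug, 76 mm across, 85 mm high; origin at its underside.
- tool_tray: Bystander: teal open tray 210 x 90 x 40 mm; origin at its underside.
- awl: Bystander: screwdriver lying flat; origin at its underside.
Not all that is in view belongs to the job. Leave any green look-alike of the stand alone.

How it is judged:
By the outcome, as a careful person would: the job done as asked, in the order asked, and still so for the second after the job is handed in, with the robot touching nothing.
It also fails if it takes over 58 s, if anything falls off the work surface, if the arm or the gripper's body presses on something with over 40 N, if the wrist force passes 120 N, or if a joint passes its speed limit or range.

## Working session

There is one attempt and no reset: what is moved stays moved. The work goes in short steps, each a Python script; the robot and the scene stay as the last script left them, time stands still between calls to the robot, and variables do not carry over. Pictures are saved under pics/ and viewed, at most 10 in all, crops included, and the job is handed in when it is done.

```bash
mkdir -p pics
cat > h.py <<'E'
import numpy as np, cv2
from workcell import r, command_gripper, optics
def snap(n):
    s=r.read_state(); im,d=optics.get_image(n); m=optics.camera_model(n)
    np.savez(f'{n}.npz',im=im,d=d,p=s['eef_pos'],q=s['eef_rot'])
    return im,d,m,s
def pts(n,d,m,s=None):
    H,W=d.shape; v,u=np.mgrid[0:H,0:W].astype(float); K=np.array(m['K'])
    x=cv2.undistortPoints(np.stack([u.ravel(),v.ravel()],1).reshape(-1,1,2),K,np.array([m['k1'],0,0,0.])).reshape(H,W,2)
    c=np.dstack([x[...,0]*d,x[...,1]*d,d])
    if 'R' in m: return (c-np.array(m['t']))@np.array(m['R'])
    T=np.array(m['tool_from_camera']); from scipy.spatial.transform import Rotation as Ro
    return (c@T[:3,:3].T+T[:3,3])@Ro.from_quat(s['eef_rot']).as_matrix().T+np.array(s['eef_pos'])
E
python3 - <<'E'
from h import *
for n in ['scene','side']:
    im,d,m,s=snap(n); np.save(n+'_p.npy',pts(n,d,m,s)); cv2.imwrite(f'pics/{n}0.png',im[...,::-1]); print(n,m['R'],m['t'],m['K'],m['k1'])
print(s)
E
```

```text
scene [[-5.76049309e-01  8.17414697e-01 -6.37593243e-04]
 [ 4.39473800e-01  3.09048543e-01 -8.43416728e-01]
 [-6.89224182e-01 -4.86129829e-01 -5.37259543e-01]] [ 0.32579364 -0.12441892  1.39584   ] [[367.66189822   0.         319.64319832]
 [  0.         367.66189822 199.81119633]
 [  0.           0.           1.        ]] -0.06263462447374046
side [[-0.75534171 -0.65519542 -0.01333653]
 [-0.40893663  0.48714951 -0.77165807]
 [ 0.51208372 -0.57741173 -0.63589775]] [0.41490504 0.34344551 1.35458583] [[482.38766162   0.         324.72884632]
 [  0.         482.38766162 188.24573051]
 [  0.           0.           1.        ]] -0.14862893618508746
{'time_s': 0.05, 'joint_positions': array([-1.38000415e+00,  3.42723500e-01,  1.52498850e+00, -2.17003696e-05,
        1.27539837e+00, -1.45980088e-01]), 'dq': array([ 9.13795678e-04, -5.91258677e-04,  1.04692639e-03, -3.55055832e-05,
        4.61311095e-04,  6.12059764e-04]), 'tau': array([ 1.44256439e-03, -4.34869266e+01, -2.46792626e+01, -1.60787754e-04,
        4.37616720e-03, -3.14641352e-05]), 'eef_pos': array([ 0.17344022, -0.49515202,  0.25563548]), 'eef_rot': array([ 9.85855707e-01,  1.67594599e-01, -2.73768420e-05, -7.58436807e-04]), 'contact_force': array([-0.05461507, -0.0287062 , -0.29504954]), 'torque': array([-0.00113916, -0.02044388, -0.03541088]), 'grip_force': 0.0, 'grip_width': 0.08574138502063722}
```

View pics/scene0.png

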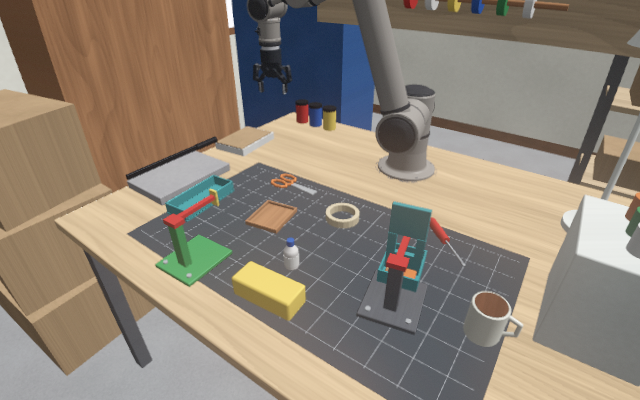

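View pics/side0.png

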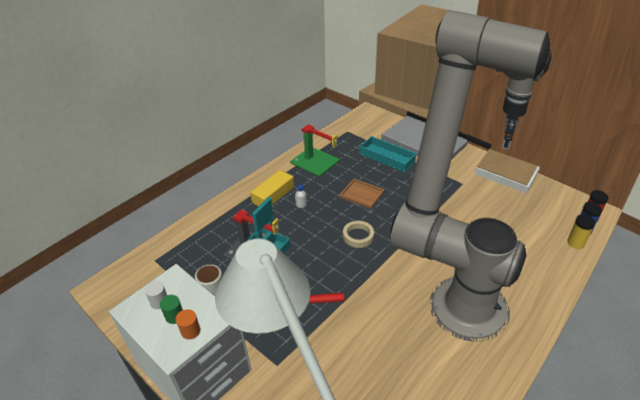

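The scene view shows the teal caddy on the grey stand, with its panel at about (410,222) and red bar head at (399,258). The green look-alike stand is at (185,240), and another teal item, the tool tray, is at (200,196). The dock is the brown tray at (272,216). The book at (246,139) is not the dock. In the side view the caddy is at (265,225), with the yellow tip at (275,228), and the dock is at (362,193).

Run:
```python
from h import *
a=np.load('scene.npz')['im']; b=np.load('side.npz')['im']
c1=cv2.resize(a[190:335,355:440],None,fx=4,fy=4,interpolation=2); c2=cv2.resize(b[190:265,225:300],None,fx=5.33,fy=7.73,interpolation=2)
h=580; cv2.imwrite('pics/crop1.png',np.hstack([c1[:h],c2[:h]])[...,::-1]); print(c1.shape,c2.shape)
for n in ['scene','side']:
    im=np.load(n+'.npz')['im']; P=np.load(n+'_p.npy'); hsv=cv2.cvtColor(im,cv2.COLOR_RGB2HSV)
    teal=(abs(hsv[...,0].astype(int)-90)<10)&(hsv[...,1]>110)
    red=((hsv[...,0]<6)|(hsv[...,0]>174))&(hsv[...,1]>150)
    yel=(abs(hsv[...,0].astype(int)-25)<6)&(hsv[...,1]>130)
    box=np.zeros(teal.shape,bool)
    if n=='scene': box[195:330,360:432]=1; dk=np.s_[195:235,240:305]
    else: box[195:260,225:295]=1; dk=np.s_[175:212,335:390]
    for nm,m in [('teal',teal),('red',red),('yel',yel)]:
        q=P[m&box]; q=q[q[:,2]>0.0]
        if len(q)<3: continue
        print(n,nm,len(q)); print(np.percentile(q,[1,10,50,90,99],axis=0).round(3))
    q=P[teal&box]; q=q[(q[:,2]>.13)]; print('panel',len(q))
    if len(q)>10:
        c=q.mean(0); w,v=np.linalg.eigh(np.cov(q.T[:2])); print(c,w,v); t=(q[:,:2]-c[:2])@v; print(np.percentile(t,[0,2,50,98,100],axis=0),q[:,2].max())
    hs=hsv[dk]; m=(abs(hs[...,0].astype(int)-10)<8)&(hs[...,1]>90); q=P[dk][m]; q=q[(q[:,2]>-.01)&(q[:,2]<.03)]
    print('dock',len(q),cv2.minAreaRect((q[:,:2]*1000).astype(np.float32)),np.percentile(q[:,2],[2,50,98]))
    w=q[q[:,2]>.011]; print('rim',len(w),cv2.minAreaRect((w[:,:2]*1000).astype(np.float32)))
```

```text
(580, 340, 3) (580, 400, 3)
scene teal 207
[[0.518 0.199 0.049]
 [0.546 0.204 0.061]
 [0.59  0.258 0.079]
 [0.627 0.289 0.1  ]
 [0.637 0.294 0.102]]
scene red 361
[[0.476 0.231 0.094]
 [0.599 0.243 0.148]
 [0.655 0.254 0.15 ]
 [0.675 0.273 0.151]
 [0.679 0.28  0.152]]
panel 1
dock 982 ((544.09033203125, -194.63812255859375), (130.52110290527344, 108.54381561279297), 9.6820707321167) [0.00297681 0.00626299 0.0155937 ]
rim 216 ((544.2872924804688, -195.111328125), (129.6526336669922, 107.61762237548828), 10.085508346557617)
side teal 815
[[0.524 0.133 0.003]
 [0.537 0.194 0.055]
 [0.572 0.223 0.159]
 [0.582 0.273 0.223]
 [0.713 0.28  0.23 ]]
side red 197
[[0.549 0.23  0.141]
 [0.562 0.237 0.146]
 [0.649 0.253 0.151]
 [0.672 0.273 0.154]
 [0.677 0.276 0.156]]
side yel 250
[[0.531 0.004 0.005]
 [0.535 0.029 0.014]
 [0.757 0.09  0.043]
 [0.798 0.236 0.176]
 [0.812 0.242 0.185]]
panel 475
[0.56693135 0.2478706  0.19667311] [0.00026916 0.00712891] [[-0.65641045 -0.75440396]
 [-0.75440396  0.65641045]]
[[-0.0274601  -0.04631662]
 [-0.02534016 -0.04174193]
 [-0.00113194 -0.00513784]
 [ 0.02701565  0.02265218]
 [ 0.04763262  1.02794215]] 1.1319339771132053
dock 781 ((548.68798828125, -207.63551330566406), (137.45880126953125, 139.65065002441406), 9.522642135620117) [0.0011409  0.00797127 0.01848474]
rim 218 ((543.1033935546875, -197.15066528320312), (132.24710083007812, 114.65169525146484), 11.228504180908203)
```

View pics/crop1.png

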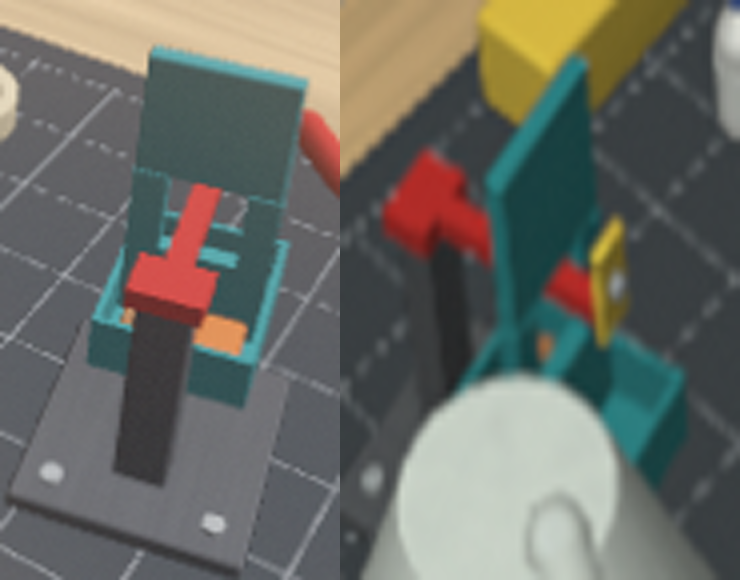

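The crop confirms the choice. The caddy hangs on the grey stand's red bar, and the yellow tip plate stands at its robot-side end (side crop around (608,280)). The dock is at about (0.544,-0.195), long side at about 10°. Next I fit the bar, panel and tip.

Run:
```python
from h import *
for n in ['scene','side']:
    im=np.load(n+'.npz')['im']; P=np.load(n+'_p.npy'); hsv=cv2.cvtColor(im,cv2.COLOR_RGB2HSV); h=hsv[...,0].astype(int)
    near=(np.hypot(P[...,0]-.6,P[...,1]-.25)<.15)&(P[...,2]>.10)&(P[...,2]<.26)
    red=((h<6)|(h>174))&(hsv[...,1]>150)&near
    teal=(abs(h-90)<12)&(hsv[...,1]>80)&near
    yel=(abs(h-25)<7)&(hsv[...,1]>110)&near
    q=P[red]; q=q[abs(q[:,2]-.15)<.004]; 
    l=cv2.fitLine((q[:,:2]).astype(np.float32),cv2.DIST_HUBER,0,1e-4,1e-4).ravel(); print(n,'bar',l,np.degrees(np.arctan2(l[1],l[0])))
    q=P[teal]; q=q[(q[:,2]>.165)]; l=cv2.fitLine((q[:,:2]).astype(np.float32),cv2.DIST_HUBER,0,1e-4,1e-4).ravel(); t=(q[:,:2]-l[2:])@l[:2]
    print('panel',len(q),l,np.degrees(np.arctan2(l[1],l[0])),np.percentile(t,[0,2,98,100]),np.percentile(q[:,2],[50,98,100]))
    top=q[q[:,2]>np.percentile(q[:,2],97)-.004]; print('top',cv2.minAreaRect((top[:,:2]*1000).astype(np.float32)))
    q=P[yel]
    if len(q): print('yel',len(q),np.percentile(q,[1,10,50,90,99],axis=0).round(3))
```

```text
scene bar [0.9805252  0.19639331 0.6449417  0.255723  ] 11.326128
panel 94 [ 0.21555446 -0.9764918   0.5780382   0.24816406] -77.55194 [-0.03245509 -0.03158584  0.04387128  0.04472885] [0.22576273 0.22778567 0.22796529]
top ((578.69482421875, 242.05776977539062), (9.05584716796875, 77.19407653808594), 11.744279861450195)
side bar [0.9814517  0.19170967 0.63636893 0.25202405] 11.052575
panel 381 [ 0.19576143 -0.98065156  0.57077974  0.24812502] -78.710785 [-0.03305859 -0.03086024  0.04851308  0.05273653] [0.20272385 0.22923225 0.231934  ]
top ((576.1151123046875, 239.44924926757812), (12.669939994812012, 79.12564086914062), 11.684308052062988)
yel 61 [[0.53  0.213 0.139]
 [0.532 0.222 0.147]
 [0.536 0.234 0.173]
 [0.539 0.241 0.185]
 [0.558 0.243 0.186]]
```

```bash
cat >> h.py <<'E'
def Q(deg): a=np.radians(deg)/2; return [np.cos(a),np.sin(a),0,0]
E
python3 - <<'E'
from h import *
print(optics.camera_model('wrist'))
for th in (101.3,-78.7):
    for p in [(.577,.241,.34),(.577,.241,.218),(.40,.205,.26),(.40,.205,.38),(.544,-.195,.30),(.544,-.195,.18)]:
        j=r.solve_ik(p,Q(th)); print(th,p,None if j is None else np.round(j,2))
E
```

```text
{'K': array([[303.22575329,   0.        , 317.48339585],
       [  0.        , 303.22575329, 201.23399947],
       [  0.        ,   0.        ,   1.        ]]), 'k1': -0.048395034586651293, 'tool_from_camera': array([[-5.06462201e-04, -9.56713338e-01, -2.91031496e-01,
         7.38323718e-02],
       [ 9.99999844e-01, -5.53629094e-04,  7.97240756e-05,
        -1.30541879e-03],
       [-2.37396590e-04, -2.91031410e-01,  9.56713469e-01,
        -1.17880703e-01],
       [ 0.00000000e+00,  0.00000000e+00,  0.00000000e+00,
         1.00000000e+00]])}
101.3 (0.577, 0.241, 0.34) [ 0.27  0.49  1.06 -0.    1.59  0.08]
101.3 (0.577, 0.241, 0.218) [ 0.27  0.56  1.29 -0.    1.3   0.08]
101.3 (0.4, 0.205, 0.26) [ 0.3   0.2   1.71 -0.    1.23  0.11]
101.3 (0.4, 0.205, 0.38) [ 0.3   0.13  1.47 -0.    1.54  0.11]
101.3 (0.544, -0.195, 0.3) [-0.48  0.41  1.3  -0.    1.43 -0.67]
101.3 (0.544, -0.195, 0.18) [-0.48  0.51  1.49 -0.    1.15 -0.67]
-78.7 (0.577, 0.241, 0.34) [ 0.27  0.49  1.06 -0.    1.59 -3.07]
-78.7 (0.577, 0.241, 0.218) [ 0.27  0.56  1.29 -0.    1.3  -3.07]
-78.7 (0.4, 0.205, 0.26) [ 0.3   0.2   1.71 -0.    1.23 -3.04]
-78.7 (0.4, 0.205, 0.38) [ 0.3   0.13  1.47 -0.    1.54 -3.04]
-78.7 (0.544, -0.195, 0.3) [-0.48  0.41  1.3  -0.    1.43  2.47]
-78.7 (0.544, -0.195, 0.18) [-0.48  0.51  1.49 -0.    1.15  2.47]
```

Run:
```python
from h import *
r.reach((.544,-.21,.32),Q(100)); im,d,m,s=snap('wrist'); P=pts('wrist',d,m,s); np.savez('wd.npz',im=im,P=P)
r.reach((.555,.237,.36),Q(101.3)); im2,d2,m,s=snap('wrist'); P2=pts('wrist',d2,m,s); np.savez('wc.npz',im=im2,P=P2)
cv2.imwrite('pics/w1.png',np.hstack([cv2.resize(im,(400,250),interpolation=3),cv2.resize(im2,(400,250),interpolation=3)])[...,::-1]); print(s['time_s'],s['contact_force'])
hsv=cv2.cvtColor(im,cv2.COLOR_RGB2HSV); h=hsv[...,0].astype(int); q=P[(abs(h-10)<9)&(hsv[...,1]>80)]; q=q[(np.hypot(q[:,0]-.544,q[:,1]+.195)<.1)&(q[:,2]<.025)]
print('dock',len(q),np.percentile(q[:,2],[2,30,50,95]),cv2.minAreaRect((q[:,:2]*1000).astype(np.float32)))
w=q[q[:,2]>.0105]; print('rim',len(w),cv2.minAreaRect((w[:,:2]*1000).astype(np.float32)))
hsv=cv2.cvtColor(im2,cv2.COLOR_RGB2HSV); h=hsv[...,0].astype(int); near=(np.hypot(P2[...,0]-.577,P2[...,1]-.241)<.1)
y=P2[near&(abs(h-25)<7)&(hsv[...,1]>110)&(P2[...,2]>.1)]; print('yel',len(y),np.percentile(y,[2,10,50,90,98],axis=0).round(4))
t=y[y[:,2]>np.percentile(y[:,2],90)-.004]; print('tiptop',len(t),cv2.minAreaRect((t[:,:2]*1000).astype(np.float32)),np.median(t[:,2]))
tt=P2[near&(abs(h-90)<12)&(hsv[...,1]>80)&(P2[...,2]>.2)]; t=tt[tt[:,2]>np.percentile(tt[:,2],90)-.005]; print('panel',len(t),cv2.minAreaRect((t[:,:2]*1000).astype(np.float32)),np.median(t[:,2]))
q=P2[near&((h<6)|(h>174))&(hsv[...,1]>150)]; q=q[abs(q[:,2]-.15)<.005];l=cv2.fitLine((q[:,:2]).astype(np.float32),cv2.DIST_HUBER,0,1e-4,1e-4).ravel(); print('bar',len(q),l,np.degrees(np.arctan2(l[1],l[0])),np.median(q[:,2]))
```

```text
3.525 [ 0.82350564 -0.27690331 -0.3276992 ]
dock 7005 [0.00329015 0.00502778 0.00558323 0.01472131] ((542.5718994140625, -196.1605987548828), (132.0548553466797, 109.51886749267578), 9.903021812438965)
rim 1225 ((542.3162841796875, -194.62301635742188), (126.72726440429688, 106.37198638916016), 9.91673469543457)
yel 324 [[0.5319 0.2233 0.1557]
 [0.5341 0.2281 0.1744]
 [0.5718 0.2377 0.3502]
 [0.5989 0.2586 0.414 ]
 [0.6083 0.2595 0.418 ]]
tiptop 56 ((557.2293701171875, 282.3518371582031), (7.030559539794922, 64.02605438232422), 37.91318130493164) 0.414521452444765
panel 1248 ((551.7094116210938, 239.298095703125), (100.44662475585938, 101.45184326171875), 53.88617706298828) 0.22618853537301276
bar 1952 [0.9786123  0.20571336 0.6263278  0.25258845] 11.871262 0.15029995834842752
```

View pics/w1.png

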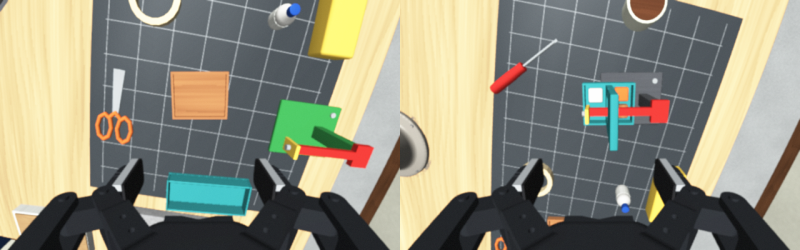

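The left half shows the dock at about (199,95), and the right half shows the panel at about (613,118) and the yellow tip at (587,116). The rim fit, 127x106 mm at 9.9°, matches the dock. I refit the tip and panel with the gripper's own points left out.

Run:
```python
from h import *
a=np.load('wc.npz'); im2,P2=a['im'],a['P']
hsv=cv2.cvtColor(im2,cv2.COLOR_RGB2HSV); h=hsv[...,0].astype(int); near=(np.hypot(P2[...,0]-.577,P2[...,1]-.241)<.1)
y=P2[near&(abs(h-25)<8)&(hsv[...,1]>100)&(P2[...,2]>.1)&(P2[...,2]<.21)&(P2[...,0]<.56)]; print('yel',len(y),np.percentile(y,[2,10,50,90,98],axis=0).round(4)); print(np.histogram(y[:,2],bins=np.arange(.13,.2,.003)))
t=P2[near&(abs(h-90)<12)&(hsv[...,1]>80)&(abs(P2[...,2]-.2265)<.004)]; print('panel',len(t),cv2.minAreaRect((t[:,:2]*1000).astype(np.float32)),np.median(t,axis=0))
```

```text
yel 175 [[0.5315 0.2227 0.1498]
 [0.5326 0.225  0.1639]
 [0.5359 0.2364 0.1829]
 [0.5391 0.2444 0.1839]
 [0.5404 0.2447 0.1846]]
(array([  0,   0,   0,   0,   2,   0,   4,   0,   5,   2,   4,   4,   4,
        10,   5,  10,   2, 107,  16,   0,   0,   0,   0]), array([0.13 , 0.133, 0.136, 0.139, 0.142, 0.145, 0.148, 0.151, 0.154,
       0.157, 0.16 , 0.163, 0.166, 0.169, 0.172, 0.175, 0.178, 0.181,
       0.184, 0.187, 0.19 , 0.193, 0.196, 0.199]))
panel 1204 ((575.7297973632812, 241.27474975585938), (12.010688781738281, 81.60639953613281), 11.482719421386719) [0.57497959 0.24317562 0.22615636]
```

Run:
```python
from h import *
q=Q(101.5); c=(.5757,.2413)
def st(t): s=r.read_state(); print(t,round(s['time_s'],2),s['eef_pos'].round(4),s['contact_force'].round(2),s['torque'].round(3),round(s['grip_width'],4),s['grip_force'])
command_gripper(.05)
r.reach((*c,.29),q); st('above')
print(r.move_straight((*c,.218),q,speed=.06,max_force=6)); st('down')
command_gripper(0.0,60); r.hold(.2); st('grip')
for L in (.003,.010,.020,.030,.036):
    print(r.move_straight((*c,.218+L),q,speed=.03,max_force=9)); st(L)
im,d,m,s=snap('side'); im2,d,m,s=snap('wrist')
cv2.imwrite('pics/l.png',np.hstack([cv2.resize(im[165:285,215:315],(400,480),interpolation=2),cv2.resize(im2,(400,480))])[...,::-1])
```

```text
above 4.41 [0.5754 0.2412 0.2897] [0.07 0.98 0.08] [ 0.036 -0.003 -0.025] 0.05 0.0
False
down 5.76 [0.5759 0.2414 0.2185] [-0.24 -0.39 -0.01] [ 0.014 -0.022 -0.024] 0.0499 0.0
grip 6.38 [0.5759 0.2414 0.2183] [-0.58  0.91  2.12] [-0.015 -0.043  0.012] 0.011 58.87691259384155
False
0.003 6.63 [0.5753 0.2412 0.2203] [ 0.17 -0.58 -3.25] [-0.026  0.034  0.03 ] 0.0114 58.465189933776855
False
0.01 7.02 [0.5758 0.2413 0.2282] [-0.05  0.03 -3.69] [-0.017  0.049 -0.001] 0.0112 58.43710541725159
False
0.02 7.5 [0.5758 0.2413 0.2382] [-0.24  0.32 -4.3 ] [ 0.011 -0.028  0.036] 0.0111 58.4356552362442
False
0.03 7.98 [0.5758 0.2413 0.2482] [-0.1  -0.29 -3.84] [-0.03   0.021 -0.05 ] 0.0113 58.43718945980072
False
0.036 8.33 [0.5758 0.2413 0.2543] [-0.03 -0.79 -4.2 ] [0.049 0.025 0.022] 0.0112 58.432000279426575
```

View pics/l.png

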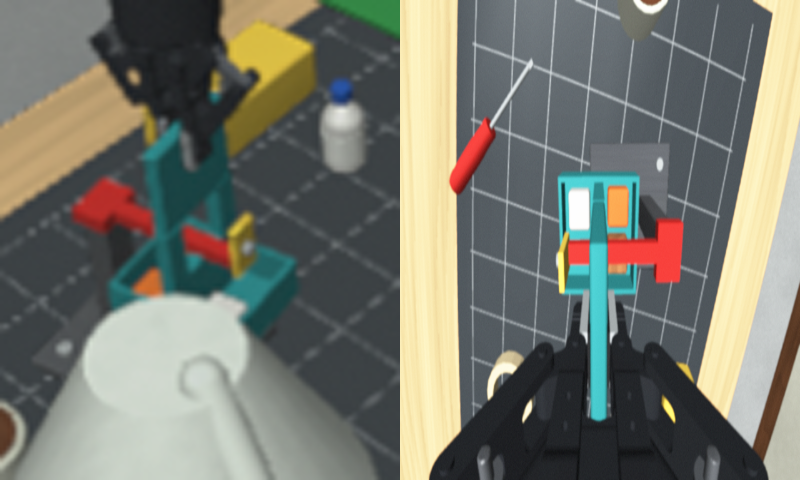

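The caddy is lifted upright (side half about (195,200)), with the bar still through the window and the tip at (240,245). Now I draw it off slowly, stopping if force builds.

Run:
```python
from h import *
q=Q(101.5); c=np.array([.5757,.2413,.254]); u=np.array([np.cos(np.radians(11.5)),np.sin(np.radians(11.5)),0])
def st(t): s=r.read_state(); f=s['contact_force']; print(t,round(s['time_s'],2),s['eef_pos'].round(4),'Fu',(f@u).round(2),f.round(2),s['torque'].round(3),round(s['grip_width'],4))
for x in (.020,.027,.034,.041,.050,.060):
    hit=r.move_straight(c-x*u,q,speed=.03,max_force=4); st((x,hit))
    if hit: break
else:
    print(r.move_straight(c-.14*u,q,speed=.08,max_force=5)); st('off')
```

```text
(0.02, False) 9.25 [0.5562 0.2373 0.2541] Fu 0.8 [ 1.02 -0.97 -3.15] [ 0.014 -0.009 -0.017] 0.0113
(0.027, False) 9.63 [0.5491 0.2359 0.2541] Fu 0.64 [ 0.53  0.64 -3.52] [ 0.027 -0.021 -0.013] 0.0114
(0.034, False) 10.02 [0.5423 0.2345 0.2541] Fu -1.21 [-1.25  0.07 -3.79] [ 0.033 -0.036 -0.023] 0.0114
(0.041, False) 10.4 [0.5354 0.2331 0.2541] Fu -0.08 [-0.1   0.12 -4.3 ] [-0.015 -0.001 -0.001] 0.011
(0.05, False) 10.85 [0.5266 0.2313 0.2542] Fu -0.07 [ 0.02 -0.44 -2.91] [ 0.034  0.023 -0.055] 0.0113
(0.06, False) 11.33 [0.5168 0.2293 0.2542] Fu -0.29 [-0.23 -0.32 -3.81] [0.009 0.003 0.015] 0.0111
False
off 12.48 [0.439  0.2134 0.254 ] Fu -0.17 [-0.03 -0.71 -3.56] [-0.007 -0.005 -0.011] 0.0112
```

It came off with no noticeable contact. Next: raise, carry over the dock, and check the held caddy against the dock.

Run:
```python
from h import *
q=Q(101.5); q2=Q(99.9)
print(r.move_straight((.4385,.2134,.36),q,speed=.12,max_force=8))
r.reach((.5424,-.195,.36),q2)
print(r.move_straight((.5424,-.195,.25),q2,speed=.1,max_force=6))
r.hold(.3); im,d,m,s=snap('wrist'); P=pts('wrist',d,m,s); np.savez('wh.npz',im=im,P=P)
print(s['time_s'],s['eef_pos'],s['contact_force'])
im3,_,_,_=snap('scene')
cv2.imwrite('pics/h.png',np.hstack([cv2.resize(im,(400,480)),cv2.resize(im3[130:250,220:320],(400,480),interpolation=2)])[...,::-1])
hsv=cv2.cvtColor(im,cv2.COLOR_RGB2HSV); h=hsv[...,0].astype(int); near=np.hypot(P[...,0]-.542,P[...,1]+.195)<.09
teal=near&(abs(h-90)<12)&(hsv[...,1]>80)
z=s['eef_pos'][2]-.173
for nm,zz,w in [('panel',z+.181,.005),('rim',z+.034,.005)]:
    t=P[teal&(abs(P[...,2]-zz)<w)]; print(nm,len(t),cv2.minAreaRect((t[:,:2]*1000).astype(np.float32)),np.median(t[:,2])-zz)
w=P[near&(abs(h-10)<9)&(hsv[...,1]>80)&(abs(P[...,2]-.014)<.0035)]; print('dockrim',len(w),cv2.minAreaRect((w[:,:2]*1000).astype(np.float32)))
```

```text
False
False
16.625 [ 0.54247308 -0.19502868  0.25030099] [-0.41498164  0.12919874 -3.78410223]
panel 4263 ((540.1876220703125, -188.7734832763672), (14.631752014160156, 69.876953125), 12.09414291381836) -0.0002026133428735255
rim 2118 ((542.0259399414062, -194.95880126953125), (110.86116027832031, 90.15401458740234), 9.974882125854492) -0.00017808402905078458
dockrim 561 ((534.3817749023438, -149.73187255859375), (126.50759887695312, 13.921592712402344), 9.729377746582031)
```

View pics/h.png

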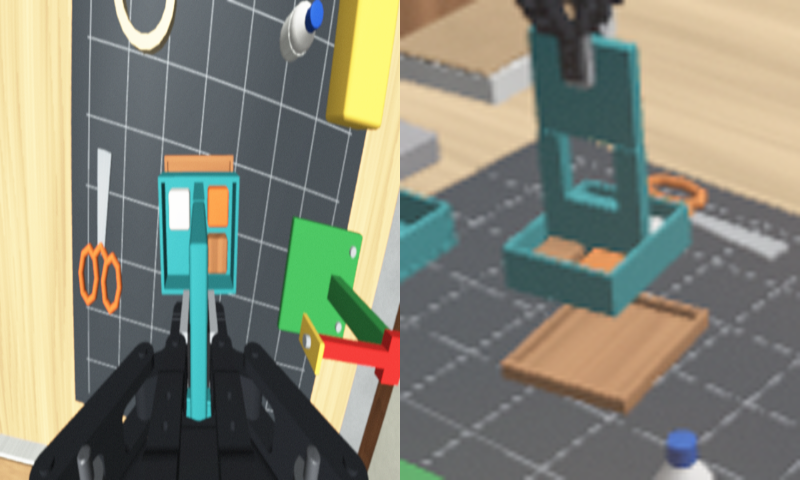

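The caddy's tray rim, centred at (542.0,-195.0) mm at 10.0°, sits over the dock, centred at (542.3,-195.0) at 9.8°. The picture shows it upright and aligned: tray at about (198,235) on the left, dock at (605,350) below it on the right. Now I lower it with a force guard.

Run:
```python
from h import *
q=Q(99.9); p=(.5425,-.195)
def st(t): s=r.read_state(); print(t,round(s['time_s'],2),s['eef_pos'].round(4),s['contact_force'].round(2),s['torque'].round(3),round(s['grip_width'],4))
print(r.move_straight((*p,.196),q,speed=.06,max_force=5)); st('near')
hit=r.move_straight((*p,.174),q,speed=.015,max_force=3.5); st(('down',hit))
```

```text
False
near 17.77 [ 0.5428 -0.1952  0.1965] [-0.67  0.17 -4.44] [-0.019  0.042  0.037] 0.0112
('down', True) 18.85 [ 0.5425 -0.195   0.1784] [ 0.36 -0.13  5.84] [ 0.051  0.029 -0.026] 0.0111
```

Run:
```python
from h import *
q=Q(99.9); p=(.5425,-.195)
command_gripper(.04); r.hold(.2); s=r.read_state(); print(s['eef_pos'],s['contact_force'],s['grip_width'])
print(r.move_straight((*p,.33),q,speed=.1,max_force=5)); r.hold(.3)
im,d,m,s=snap('wrist'); P=pts('wrist',d,m,s); im3,_,_,_=snap('scene'); print(s['time_s'])
cv2.imwrite('pics/e.png',np.hstack([cv2.resize(im,(400,480)),cv2.resize(im3[130:250,220:320],(400,480),interpolation=2)])[...,::-1])
hsv=cv2.cvtColor(im,cv2.COLOR_RGB2HSV); h=hsv[...,0].astype(int); near=np.hypot(P[...,0]-.542,P[...,1]+.195)<.09
teal=near&(abs(h-90)<12)&(hsv[...,1]>80)
for nm,zz in [('panel',.186),('rim',.039)]:
    t=P[teal&(abs(P[...,2]-zz)<.005)]; print(nm,len(t),cv2.minAreaRect((t[:,:2]*1000).astype(np.float32)),np.median(t[:,2])-zz)
```

```text
[ 0.54160578 -0.19452048  0.17679224] [-0.03331474 -0.28345872 -0.19097572] 0.03995910547430819
False
21.425
panel 1181 ((541.7959594726562, -194.84632873535156), (11.797688484191895, 81.93595886230469), 10.24070930480957) 0.00021369657919281804
rim 829 ((541.86279296875, -194.79348754882812), (108.31651306152344, 89.75410461425781), 9.965845108032227) 0.0001650771459864378
```

View pics/e.png

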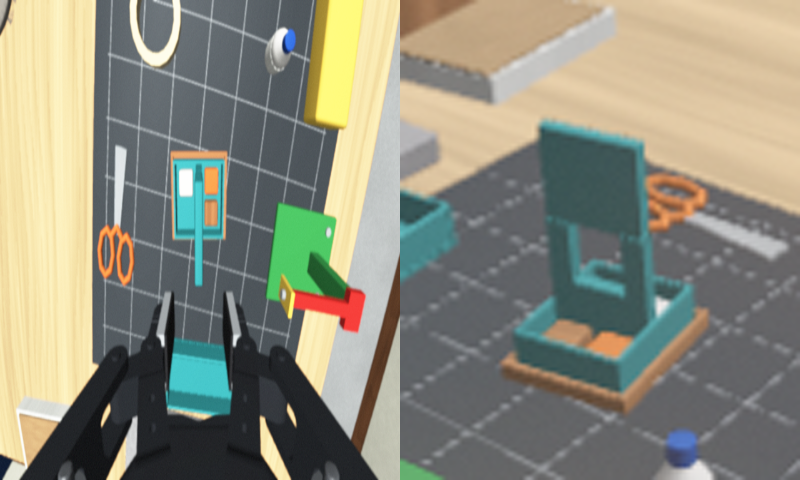

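The caddy sits flat and upright inside the dock walls (tray at about (200,195) left and (605,340) right), with the gripper clear above it. Handing in.

```bash
python3 -c "
from h import *
print(r.finish_job())"
```

```text
the job is handed in; nothing more can be done
None
```

The caddy came off the hook with no noticeable contact and now stands upright, flat on the dock's floor and released; I handed the job in at about 21 s of the 58 s allowed.

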